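# Press the workshop switches in starting order

### The arm

A 6-joint arm with a two-finger parallel gripper is mounted at the origin on the work surface. World frame = base frame: x ahead of the robot, y to its left, z up, the work surface at z = 0. Lengths are in m, angles in degrees, forces in N, time in s.
With the tool pointing down it reaches from about 0.4 to 0.825 m from the base axis. Payload 7 kg.
Tool frame: the origin (TCP) lies midway between the tips of the shut fingers; the grasp point (between the pads) lies 19 mm behind it; z points along the fingers, y is the line along which they close (so a half turn about z gives the same grasp; the last joint's range is limited). The gripper opens to 88 mm and grips with 3 to 60 N. Pads are 19 mm wide; open, the fingers measure 130 mm over their backs; the gripper's body (78 mm by 193 mm) begins 47 mm behind the grasp point.
Start: joints at [80.449, 20.546, 0.682, 0, -70.136, -16.507], TCP at [0.297, 0.606, 0.227] pointing down, gripper open.
Joint ranges: [-176.03, 176.03], [-82.01, 121.73], [-58.28, 71.71], [-173.87, 95.51], [-174.79, -0.11], [-173.66, 173.66]. Speed limits (degrees/s): [136.94, 136.94, 172.46, 180, 180, 180].

### API

Orientations are given as a 3x3 rotation matrix whose columns are the frame's x, y, z axes.
In Python, from bench import status, vision, hand_in gives the robot as it stands.
- The arm moves only by the shell command python3 -m inch 'ROWS' [OPENING] [FORCE]. ROWS is JSON, a list of rows, each a list of 6 numbers: the shift along the tool's x, y, z as a fraction of full scale, then the turn, a rotation vector about the tool's x, y, z as a fraction of full scale. A call has 1 to 12 rows; each row shifts and turns the commanded pose from where the row before left it, along the tool's axes as they then stand; what a row does not reach is not made up. Full scale, the value 1, is 0.4 m for a shift and 0.5 rad for a turn. A row lasts 1/10 s, in which the tool goes at most 50 mm and 8.59 degrees, less where a joint would pass 70% of its speed; a pose out of reach is approached as far as the arm can. A call with a number of a shift or a turn outside -1 to 1 is refused whole. A call with a gripper value outside its range is refused whole. OPENING is the closure, from -1 (fully open) to 1 (shut), set as the call begins (- or left out, the last holds). The fingers move at their own pace and stop on an object; FORCE is the grip in N (left out, the last holds). Time passes only in rows, so rows that do not move let the fingers close. It gives the time, the measured TCP pose, the force and the opening at its end, in the units of the state.
- status.state(): the state, without advancing time (a new reading comes with each control period).
- vision.snapshot(name): name is "side" or "top"; returns a dict with "image" (384x512x3 uint8, blue, green, red), "depth" (384x512 float32, m along the optical axis (not along the pixel's ray), 0 where there is no reading), "fx", "fy", "cx", "cy" (pixels), "cam_to_world" (4x4, takes a point from camera to world coordinates). Camera axes: x right, y down, z forward; pixel columns grow to the right and rows downward; lengths in m; the calibration is good to about 2 mm. A picture is of the moment at which its call begins.
- hand_in(): hands the job in, once; it reports no verdict.
The state is a dict: "t": time; "joints": joint angles; "joint_velocities": joint speeds; "joint_torque": joint torques, N m; "tool_pos": TCP position; "tcp_rot": TCP orientation; "force": force on the tool from outside, world axes, zero at the start; "wrist_torque": the same for the moment, N m; "width": finger opening in m.
Only numpy, scipy, OpenCV 4.12 (cv2) and the standard library are available. Lean on these libraries where they do the work, as an engineer would, in place of code of your own. Each camera call takes 0.05 s, during which the arm holds its last target. There are 200 camera calls.

### The job

Start up the turning corner by pressing three switch caps gently with the fingertips, each fully down until it stays there, in this order: the extractor's round cap, then the work lamp's square cap, then the lathe's long narrow bar cap. Leave the mushroom-shaped emergency stop unpressed, and leave all the pods and the other things on the bench standing where they are: nothing is picked up or pushed aside.

Things in the scene. Friction and masses are not known exactly. Their poses are not given: they have to be found in the camera images.
- round_pod: The extractor's pod. Switch pod, a loose flat grey box 66 x 66 mm with rounded edges on a rubber foot, 0.25 to 0.5 kg; its top face is 30 mm above the bench. Origin: centre of its underside; z up, x and y along its sides. From the middle of its top stands a black round cap, 36 mm across and 20 mm proud (top 50 mm above the bench).
- round_switch (a joint): Latching travel of that pod's cap: 0 = up, grows as it is pressed straight down, 0.010 m at the end stop (fully down). Starts at 0 to 0.001. It yields at about 3 N and stays where it is pushed. There the cap is cushioned: over 5 N it gives up to 6 mm more (0.8 N per mm; not counted in this value) and comes back when let go. Latched, its top is 10 mm above the pod's face.
- round_top (a point): Centre of the round cap's top face, where to press; it sinks with the cap.
- square_pod: The work lamp's pod. Switch pod, a loose flat grey box 66 x 66 mm with rounded edges on a rubber foot, 0.25 to 0.5 kg; its top face is 30 mm above the bench. Origin: centre of its underside; z up, x and y along its sides. From the middle of its top stands a black square cap, 36 x 36 mm and 20 mm proud (top 50 mm above the bench).
- square_switch (a joint): Latching travel of that pod's cap: 0 = up, grows as it is pressed straight down, 0.010 m at the end stop (fully down). Starts at 0 to 0.001. It yields at about 3 N and stays where it is pushed. There the cap is cushioned: over 5 N it gives up to 6 mm more (0.8 N per mm; not counted in this value) and comes back when let go. Latched, its top is 10 mm above the pod's face.
- square_top (a point): Centre of the square cap's top face, where to press; it sinks with the cap.
- bar_pod: The lathe's pod. Switch pod, a loose flat grey box 66 x 66 mm with rounded edges on a rubber foot, 0.25 to 0.5 kg; its top face is 30 mm above the bench. Origin: centre of its underside; z up, x and y along its sides. From the middle of its top stands a black narrow bar cap, 56 mm along the pod's x by 16 mm along its y, 20 mm proud (top 50 mm above the bench).
- bar_switch (a joint): Latching travel of that pod's cap: 0 = up, grows as it is pressed straight down, 0.010 m at the end stop (fully down). Starts at 0 to 0.001. It yields at about 3 N and stays where it is pushed. There the cap is cushioned: over 5 N it gives up to 6 mm more (0.8 N per mm; not counted in this value) and comes back when let go. Latched, its top is 10 mm above the pod's face.
- bar_top (a point): Centre of the bar cap's top face, where to press; it sinks with the cap.
- stop_pod: The emergency-stop pod. Switch pod, a loose flat grey box 66 x 66 mm with rounded edges on a rubber foot, 0.25 to 0.5 kg; its top face is 30 mm above the bench. Origin: centre of its underside; z up, x and y along its sides. From the middle of its top stands a black mushroom-shaped button with a domed head 46 mm across, its crown 64 mm above the bench. Not to be pressed.
- stop_cap (a joint): Travel of the mushroom button: 0 = up, 0.006 m = pressed; a spring (2 N preload, 0.5 N/mm) returns it.
- bowl_blank: Bystander: loose roughed-out wooden bowl blank, 100 mm across at the top, 45 mm high. Origin: centre of its underside, z up.
- sanding_block: Bystander: loose cork sanding block, 65 (x) x 105 (y) x 40 mm high. Origin: centre of its underside, z up.
- drill_chuck: Bystander: loose steel drill chuck standing on end, 53 mm across, 64 mm high. Origin: centre of its underside, z up.
- spindle_blank: Bystander: loose square wooden spindle blank lying down, 35 (x) x 200 (y) x 35 mm high. Origin: centre of its underside, z up.
Mind the look-alikes: they are no part of the job. Leave any pink look-alike of the bar_pod alone. What is shaped like the round_pod but green is not meant.

How it is judged:
By the outcome, as a careful person would: the job done as asked, in the order asked, and still so for the second after the job is handed in, with the robot touching nothing.
It also fails if it takes over 51 s, if anything falls off the work surface, if the arm or the gripper's body presses on something with over 40 N, if the wrist force passes 120 N, or if a joint passes its speed limit or range.

## Working session

There is one attempt and no reset: what is moved stays moved. The work goes in short steps, Python scripts to look and compute and a shell command to move; the robot and the scene stay as the last step left them, time stands still between calls to the robot, and variables do not carry over. Pictures are saved under pics/ and viewed, on a budget of 10 in all, crops included, one or two more only if the job needs it, and the job is handed in when it is done.

```bash
mkdir -p pics
python3 - <<'E'
from bench import status, vision
import cv2,pickle,numpy as np
d={n:vision.snapshot(n) for n in("top","side")}
pickle.dump(d,open("s0.pkl","wb"))
for n in d: cv2.imwrite(f"pics/{n}0.png",cv2.resize(d[n]["image"],(800,600)))
s=status.state();print(s["t"],s["tool_pos"],s["tcp_rot"],s["width"],s["force"])
for n in d: print(n,d[n]["cam_to_world"],d[n]["fx"])
E
```

```text
0.1 [0.29635017 0.60597916 0.22571186] [[ 8.98297198e-01 -4.39388057e-01 -5.29818880e-04]
 [-4.39388356e-01 -8.98296136e-01 -1.38755936e-03]
 [ 1.33742756e-04  1.47923693e-03 -9.99998897e-01]] 0.08769477751386608 [-0.20202073  0.64996574  0.30029093]
top [[-0.0138646  -0.97999676  0.19852992  0.37260313]
 [-0.99989801  0.01290777 -0.006113    0.00587732]
 [ 0.00342814 -0.19859443 -0.98007576  1.1293008 ]
 [ 0.          0.          0.          1.        ]] 441.4298706550417
side [[ 0.98365803 -0.12032723  0.13393369  0.41854147]
 [-0.17946783 -0.71488644  0.67581704 -0.71210703]
 [ 0.01442818 -0.68880965 -0.72479866  0.8507463 ]
 [ 0.          0.          0.          1.        ]] 465.22371882032434
```

View pics/top0.png

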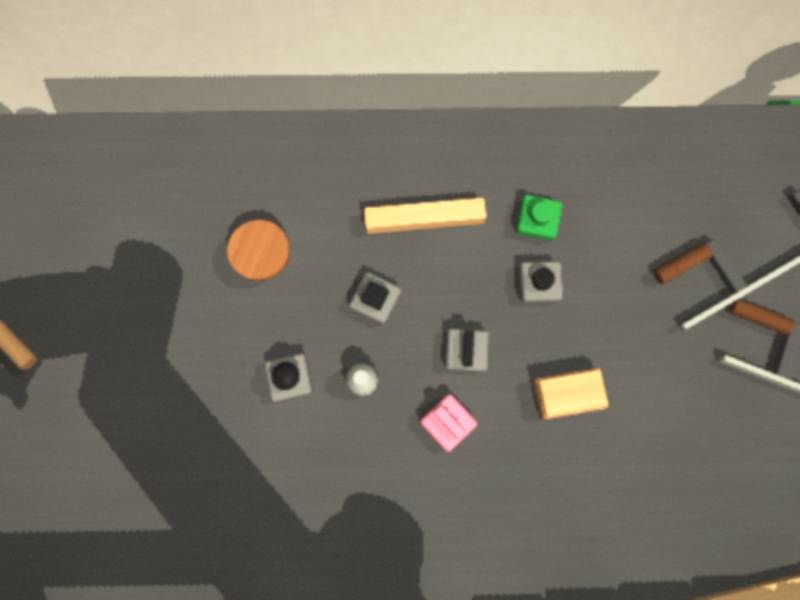

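View pics/side0.png

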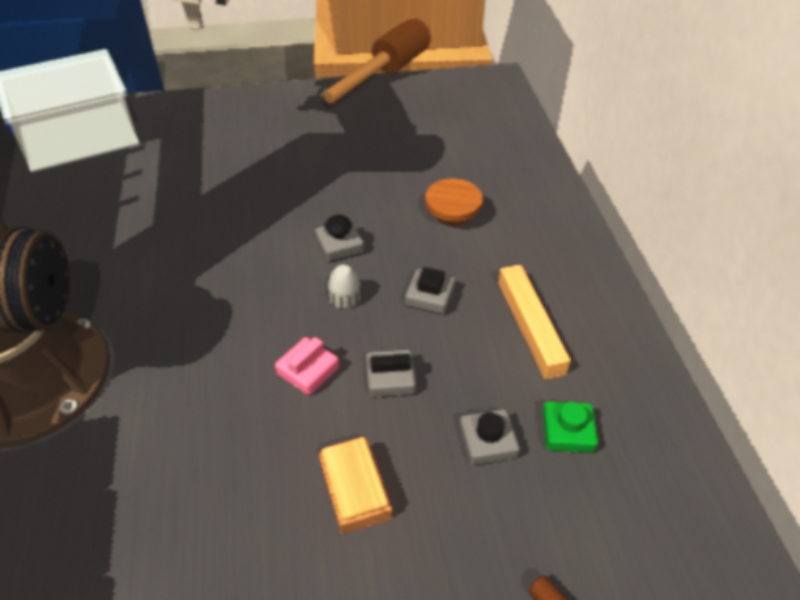

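Top view (800x600 px):
- **Black round cap, grey pod:** (542,278), the extractor. The green look-alike is at (540,213).
- **Black square cap:** (375,293), the lamp.
- **Black bar:** (468,348), the lathe. The pink look-alike is at (449,422).
- **Emergency stop (dome):** (286,375), with the chuck beside it at (362,378).

The side view agrees: round (490,427), square (431,280), bar (390,362), stop (338,228).

The grey pods with black caps match the description. I'll measure them and confirm in one crop.

```bash
cat > m.py <<'E'
import cv2,pickle,numpy as np
def ray(d,u,v,z):
    T=d["cam_to_world"];r=T[:3,:3]@[(u-d["cx"])/d["fx"],(v-d["cy"])/d["fy"],1];return T[:3,3]+r*(z-T[2,3])/r[2]
P={"top":{"round":(542,278),"square":(375,293),"bar":(468,348)},"side":{"round":(490,427),"square":(431,280),"bar":(390,362)}}
def capmask(d,p,h=22):
    u,v=int(p[0]*.64),int(p[1]*.64);g=d["image"][v-h:v+h,u-h:u+h].max(2)
    # cap = dark blob holding the centre
    m=(g<42).astype(np.uint8);n,l,s,c=cv2.connectedComponentsWithStats(m,connectivity=4)
    k=l[h-2:h+3,h-2:h+3];k=k[k>0]
    i=np.bincount(k).argmax() if len(k) else 0
    return l==i,u-h,v-h
E
python3 - <<'E'
from m import *
D=pickle.load(open("s0.pkl","rb"));tiles=[]
for n in("top","side"):
  d=D[n];row=[]
  for k,p in P[n].items():
    m,u0,v0=capmask(d,p);vv,uu=np.nonzero(m)
    cen=ray(d,uu.mean()+u0,vv.mean()+v0,.05)
    pts=np.array([ray(d,a+u0,b+v0,.05)[:2] for a,b in zip(uu,vv)],np.float32)
    R=cv2.minAreaRect(pts*1000)
    # depth points near cap top
    u,v=int(p[0]*.64),int(p[1]*.64);W=[]
    for b in range(v-22,v+22):
      for a in range(u-22,u+22):
        z=d["depth"][b,a]
        if z>0:W.append((d["cam_to_world"]@[(a-d["cx"])/d["fx"]*z,(b-d["cy"])/d["fy"]*z,z,1])[:3])
    W=np.array(W);t=W[(W[:,2]>.043)&(W[:,2]<.058)];t=t[np.hypot(*(t[:,:2]-cen[:2]).T)<.04]
    print(n,k,len(uu),cen.round(4),"rect",np.round(R[0],1),np.round(R[1],1),round(R[2],1),"| depth",len(t),t.mean(0).round(4) if len(t) else "", np.round(cv2.minAreaRect((t[:,:2]*1000).astype(np.float32)),1) if 0 else (cv2.minAreaRect((t[:,:2]*1000).astype(np.float32)) if len(t)>3 else ""))
    c=d["image"][v-22:v+22,u-22:u+22].copy();cs=cv2.findContours(m.astype(np.uint8),0,2)[0]
    c=cv2.resize(c,(264,264),interpolation=2);cv2.drawContours(c,[x*6+3 for x in cs],-1,(0,255,255),1);row.append(c)
  tiles.append(np.hstack(row))
cv2.imwrite("pics/crop.png",np.vstack(tiles))
E
```

```text
top round 1 [ 0.6307 -0.2166  0.05  ] rect [ 630.7 -216.6] [0. 0.] 0.0 | depth 159 [ 0.6268 -0.2185  0.0497] ((626.9055786132812, -218.4022674560547), (34.00131607055664, 34.11125564575195), 21.975971221923828)
top square 1 [0.6086 0.0551 0.05  ] rect [608.6  55.1] [0. 0.] 0.0 | depth 209 [0.6024 0.054  0.0497] ((603.5835571289062, 54.08018493652344), (36.34983444213867, 36.50971603393555), 62.846588134765625)
top bar 1935 [ 0.5172 -0.0911  0.05  ] rect [517.7 -91.6] [107.7 106.7] 89.2 | depth 151 [ 0.5155 -0.0935  0.0493] ((516.0355834960938, -93.96511840820312), (15.933369636535645, 55.36933898925781), 84.72191619873047)
side round 212 [ 0.6248 -0.2253  0.05  ] rect [ 624.9 -224.4] [38.4 30.1] 74.7 | depth 230 [ 0.6253 -0.2209  0.0503] ((625.7044067382812, -219.45387268066406), (33.44439697265625, 34.77146911621094), 8.260698318481445)
side square 183 [0.6019 0.0456 0.05  ] rect [602.  46.] [45.5 33.2] 64.6 | depth 191 [0.6015 0.0517 0.0504] ((602.0338745117188, 54.203521728515625), (37.84474182128906, 35.853275299072266), 64.05967712402344)
side bar 176 [ 0.5155 -0.101   0.05  ] rect [ 515.4 -100.8] [21.9 48.7] 85.0 | depth 197 [ 0.5143 -0.0955  0.0499] ((515.12353515625, -94.19976043701172), (18.181154251098633, 54.537681579589844), 84.54785919189453)
```

View pics/crop.png

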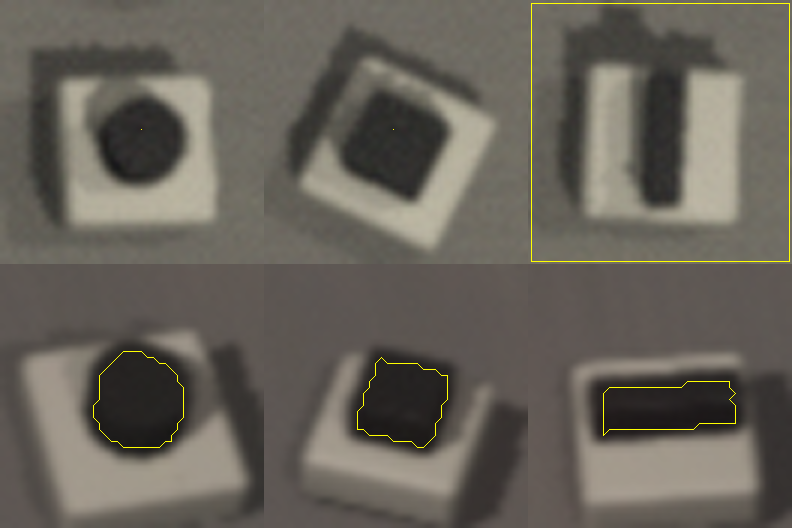

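The crop confirms grey pods with black round, square and bar caps. The colour mask is loose in the top view, but the depth readings agree to about 2 mm between cameras:
- **Round:** (0.6265, -0.219)
- **Square:** (0.6025, 0.054)
- **Bar:** (0.5155, -0.094), long axis at about -5° from world x

Now I'll shut the fingers and travel high to the round cap.

```bash
python3 -m inch '[[0.082,0.0745,0,0,0,0],[0.082,0.0745,0,0,0,0],[0.082,0.0745,0,0,0,0],[0.082,0.0745,0,0,0,0],[0.082,0.0745,0,0,0,0],[0.082,0.0745,0,0,0,0],[0.082,0.0745,0,0,0,0],[0.082,0.0745,0,0,0,0],[0.082,0.0745,0,0,0,0],[0.082,0.0745,0,0,0,0]]' 1 20 
python3 -m inch '[[0.082,0.0745,0,0,0,0],[0.082,0.0745,0,0,0,0],[0.082,0.0745,0,0,0,0],[0.082,0.0745,0,0,0,0],[0.082,0.0745,0,0,0,0],[0.082,0.0745,0,0,0,0],[0.082,0.0745,0,0,0,0],[0.082,0.0745,0,0,0,0],[0.082,0.0745,0,0,0,0],[0.082,0.0745,0,0,0,0]]'
python3 -m inch '[[0,0,0,0,0,0.3],[0,0,0,0,0,0.3],[0,0,0,0,0,0.3],[0,0,0,0,0,0.3],[0,0,0,0,0,0.3],[0,0,0,0,0,0.3],[0,0,0,0,0,0.3],[0,0,0,0,0,0.3],[0,0,0,0,0,0],[0,0,0,0,0,0],[0,0,0,0,0,0]]'
```

```text
t: 1.1
tool_pos: [0.4604, 0.1928, 0.2265]
tcp_rot: [[0.898, -0.439, -0.0], [-0.439, -0.898, 0.0], [-0.0, -0.0, -1.0]]
force: [1.2, 0.5, -0.1]
width: 0.0131
t: 2.1
tool_pos: [0.6242, -0.219, 0.2261]
tcp_rot: [[0.898, -0.439, -0.001], [-0.439, -0.898, 0.0], [-0.001, 0.0, -1.0]]
force: [1.2, 1.0, 0.2]
width: 0.0002
t: 3.2
tool_pos: [0.624, -0.2172, 0.2264]
tcp_rot: [[-0.08, -0.997, -0.0], [-0.997, 0.08, 0.0], [-0.0, 0.0, -1.0]]
force: [-0.6, -0.3, -0.3]
width: 0.0008
```

Aligned. Descend to about 15 mm above the cap, then press slowly.

```bash
python3 -m inch '[[0.0045,-0.006,0.08,0,0,0],[0,0,0.1,0,0,0],[0,0,0.1,0,0,0],[0,0,0.07,0,0,0],[0,0,0.04,0,0,0],[0,0,0,0,0,0],[0,0,0,0,0,0]]'
python3 - <<'E'
from bench import vision
import cv2,numpy as np
t=vision.snapshot("top");s=vision.snapshot("side")
a=t["image"][140:215,300:400];b=s["image"][225:300,260:360]
cv2.imwrite("pics/r1.png",np.hstack([cv2.resize(x,(400,300),interpolation=2) for x in(a,b)]))
E
```

```text
t: 3.9
tool_pos: [0.6266, -0.2193, 0.0709]
tcp_rot: [[-0.082, -0.997, -0.0], [-0.997, 0.082, -0.0], [0.0, 0.0, -1.0]]
force: [0.2, -0.5, 0.3]
width: 0.0009
```

View pics/r1.png

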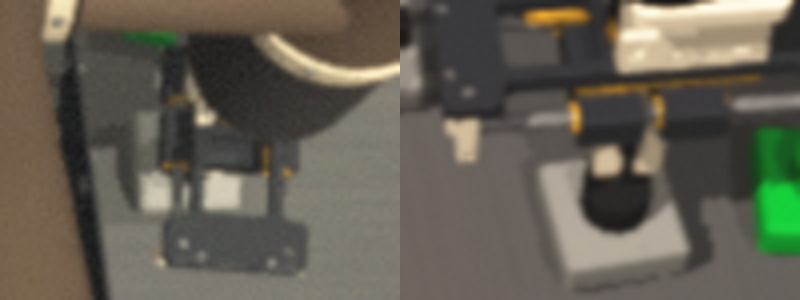

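The side view shows both fingertips over the round cap (around (628,155) in the picture). Pressing.

```bash
python3 -m inch '[[0,0,0.025,0,0,0],[0,0,0.015,0,0,0],[0,0,0.01,0,0,0],[0,0,0.01,0,0,0],[0,0,0.005,0,0,0],[0,0,0.005,0,0,0],[0,0,0.005,0,0,0],[0,0,0,0,0,0],[0,0,0,0,0,0]]'
```

```text
t: 4.9
tool_pos: [0.6267, -0.2193, 0.0406]
tcp_rot: [[-0.084, -0.996, 0.001], [-0.996, 0.084, -0.0], [0.0, -0.001, -1.0]]
force: [0.4, -0.1, 0.5]
width: 0.0005
```

```bash
python3 -m inch '[[0,0,0.005,0,0,0],[0,0,0.003,0,0,0],[0,0,0,0,0,0],[0,0,0,0,0,0]]'
```

```text
t: 5.3
tool_pos: [0.6268, -0.2193, 0.0381]
tcp_rot: [[-0.084, -0.996, 0.001], [-0.996, 0.084, -0.0], [0.0, -0.001, -1.0]]
force: [-1.0, 1.7, 6.6]
width: 0.0003
```

6.6 N means it is past the end stop and into the cushion. Nudge a little more, lift, and move over to the square cap.

```bash
python3 -m inch '[[0,0,0.002,0,0,0],[0,0,0,0,0,0],[0,0,-0.02,0,0,0],[0,0,-0.08,0,0,0],[0,0,-0.08,0,0,0]]'
python3 -m inch '[[-0.0965,0.0169,0,0,0,0],[-0.0965,0.0169,0,0,0,0],[-0.0965,0.0169,0,0,0,0],[-0.0965,0.0169,0,0,0,0],[-0.0965,0.0169,0,0,0,0],[-0.0965,0.0169,0,0,0,0],[-0.0965,0.0169,0,0,0,0],[0,0,0,0,0,0],[0,0,0,0,0,0],[0,0,0,0,0,0]]'
cat > chk.py <<'E'
from bench import vision
from m import *
import sys
for n in("top","side"):
  d=vision.snapshot(n)
  for k in sys.argv[1:]:
    p=P[n][k];u,v=int(p[0]*.64),int(p[1]*.64);b,a=np.mgrid[v-22:v+22,u-22:u+22];z=d["depth"][b,a]
    W=np.stack([(a-d["cx"])/d["fx"]*z,(b-d["cy"])/d["fy"]*z,z,z*0+1],-1)@d["cam_to_world"].T
    W=W[z>0];C={"round":(.6265,-.219),"square":(.6025,.054),"bar":(.5155,-.094)}[k]
    r=W[np.hypot(W[:,0]-C[0],W[:,1]-C[1])<.012]; f=W[(W[:,2]>.025)&(W[:,2]<.07)]
    g=W[(W[:,2]>.022)&(W[:,2]<.07)]
    print(n,k,len(r),"top z",np.median(r[:,2]).round(4),"body rect",np.round(cv2.minAreaRect((g[:,:2]*1000).astype(np.float32))[0],1))
E
python3 chk.py round
```

```text
t: 5.8
tool_pos: [0.6256, -0.2192, 0.1087]
tcp_rot: [[-0.084, -0.996, -0.002], [-0.996, 0.084, 0.0], [-0.0, 0.002, -1.0]]
force: [1.3, -0.2, -0.3]
width: 0.0006
t: 6.8
tool_pos: [0.6017, 0.0535, 0.1086]
tcp_rot: [[-0.084, -0.996, -0.0], [-0.996, 0.084, -0.0], [0.0, 0.0, -1.0]]
force: [0.4, -1.0, -0.0]
width: 0.0003
top round 65 top z 0.0396 body rect [ 627.2 -218.6]
side round 93 top z 0.0408 body rect [ 625.5 -218.6]
```

Round cap latched (top at 0.040) and its pod hasn't moved. Press the square cap.

```bash
python3 -m inch '[[0,-0.002,0.06,0,0,0],[0,0,0.05,0,0,0],[0,0,0.02,0,0,0],[0,0,0.01,0,0,0],[0,0,0.01,0,0,0],[0,0,0.01,0,0,0],[0,0,0.005,0,0,0],[0,0,0.005,0,0,0],[0,0,0.005,0,0,0],[0,0,0,0,0,0],[0,0,0,0,0,0]]'
```

```text
t: 8.0
tool_pos: [0.603, 0.0539, 0.0391]
tcp_rot: [[-0.084, -0.996, 0.001], [-0.996, 0.084, -0.0], [-0.0, -0.001, -1.0]]
force: [-0.6, -2.7, 5.6]
width: 0.0004
```

```bash
python3 -m inch '[[0,0,0.004,0,0,0],[0,0,0,0,0,0],[0,0,0,0,0,0]]'
python3 -m inch '[[0,0,-0.02,0,0,0],[0,0,-0.08,0,0,0],[0,0,-0.08,0,0,0],[0.0967,0.0467,0,0,0,0],[0.0967,0.0467,0,0,0,0],[0.0967,0.0467,0,0,0,0],[0.0967,0.0467,0,0,0,0],[0,0,0,0,0,0],[0,0,0,0,0,0],[0,0,0,0,0,0]]'
python3 chk.py square
```

```text
t: 8.3
tool_pos: [0.603, 0.0539, 0.0377]
tcp_rot: [[-0.084, -0.997, 0.001], [-0.997, 0.084, -0.0], [0.0, -0.001, -1.0]]
force: [-0.8, -3.1, 7.2]
width: 0.0003
t: 9.3
tool_pos: [0.5158, -0.0934, 0.1093]
tcp_rot: [[-0.084, -0.996, 0.001], [-0.996, 0.084, 0.0], [-0.0, -0.001, -1.0]]
force: [0.2, 0.6, 0.3]
width: 0.0003
top square 3 top z 0.0408 body rect [601.   52.4]
side square 0 top z nan body rect [604.1  32.5]
  return _methods._mean(a, axis=axis, dtype=dtype,
  ret = ret.dtype.type(ret / rcount)
```

The square cap took 7.2 N at z = 0.0377, so it is in its end cushion. The three visible depth pixels read 0.041. Now the bar.

```bash
python3 -m inch '[[0.001,0,0.06,0,0,0],[0,0,0.05,0,0,0],[0,0,0.02,0,0,0],[0,0,0.01,0,0,0],[0,0,0.01,0,0,0],[0,0,0.01,0,0,0],[0,0,0.005,0,0,0],[0,0,0.005,0,0,0],[0,0,0.005,0,0,0],[0,0,0.004,0,0,0],[0,0,0,0,0,0],[0,0,0,0,0,0]]'
```

```text
t: 10.6
tool_pos: [0.5157, -0.0942, 0.0379]
tcp_rot: [[-0.084, -0.996, 0.001], [-0.996, 0.084, 0.0], [-0.0, -0.001, -1.0]]
force: [-2.6, 2.9, 7.6]
width: 0.0004
```

In the cushion at 7.6 N. Lift and clear the view.

```bash
python3 -m inch '[[0,0,-0.02,0,0,0],[0,0,-0.08,0,0,0],[0,0,-0.1,0,0,0],[0,0,-0.1,0,0,0],[0,0,-0.1,0,0,0],[0,0,-0.1,0,0,0]]'
python3 -m inch '[[-0.1,0,0,0,0,0],[-0.1,0,0,0,0,0],[-0.1,0,0,0,0,0],[-0.1,0,0,0,0,0],[-0.1,0,0,0,0,0],[-0.1,0,0,0,0,0],[-0.1,0,0,0,0,0],[-0.1,0,0,0,0,0],[-0.1,0,0,0,0,0],[-0.1,0,0,0,0,0],[-0.1,0,0,0,0,0],[0,0,0,0,0,0]]'
python3 chk.py round square bar
python3 - <<'E'
from bench import vision
from m import *
d=vision.snapshot("top");o=pickle.load(open("s0.pkl","rb"))["top"]
cv2.imwrite("pics/end.png",np.hstack([cv2.resize(x["image"][100:320,120:420],(400,293)) for x in(o,d)]))
E
```

```text
t: 11.2
tool_pos: [0.5144, -0.0948, 0.2394]
tcp_rot: [[-0.084, -0.996, 0.0], [-0.996, 0.084, -0.0], [0.0, -0.0, -1.0]]
force: [0.9, -0.8, -0.4]
width: 0.0006
t: 12.4
tool_pos: [0.5519, 0.3477, 0.2363]
tcp_rot: [[-0.081, -0.997, -0.001], [-0.997, 0.081, -0.001], [0.001, 0.001, -1.0]]
force: [-0.2, -0.6, -0.6]
width: 0.0008
top round 64 top z 0.0392 body rect [ 627. -219.]
top square 71 top z 0.0397 body rect [603.5  54.4]
top bar 71 top z 0.0394 body rect [515.9 -94.1]
side round 98 top z 0.041 body rect [ 625.6 -220.1]
side square 51 top z 0.0412 body rect [602.2  54.1]
side bar 89 top z 0.0402 body rect [514.4 -93.4]
```

View pics/end.png

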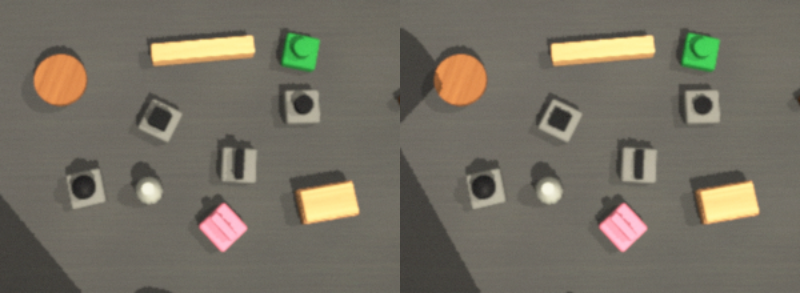

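All three caps are down (tops at about 0.040), and the before and after views show every object in the same place. The arm is clear, so I'm handing in.

```bash
python3 -c "
from bench import hand_in;print(hand_in())"
```

```text
the job is handed in; nothing more can be done
None
```

I pressed the round, square and bar caps in that order with the shut fingertips. Each one was pushed into its end cushion, at about 7 N and a fingertip height of 38 mm. I then moved the arm clear and handed in after about 12.5 s.

- **Caps:** after the last press, depth from both cameras put all three tops at 39–41 mm above the bench, which matches fully down (40 mm).
- **Pods and bystanders:** the three pressed pods stayed within about 2 mm of where they started. In before and after pictures from above, the emergency stop, the look-alikes and the other objects look unmoved. The arm never went near the emergency stop.
- **Checks that failed:** the first colour mask did not work in the top view, so I took the cap positions from depth instead. The check of the square cap just after pressing it was mostly blocked by the arm, with only three usable pixels in one view. Its force reading and the later clear view both show it fully down.

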